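# Lock the proofing press spindle with its spring clip

## Task

Lock the roller of the green hand press: first push the red knob so that the spindle slides fully home and its groove comes out at the far end, then take the clip with the orange grip out of the wooden rest and push it straight down over the groove until it snaps past its bulges and is fully seated. Stop gently as soon as it is home, let go of it so that it stands upright on the spindle, and leave everything else where it is.

Things in the scene. Friction and masses are not known exactly. Their poses are not given: they have to be found in the camera images.
- press: Green hand proofing press fixed to the table, 170 x 200 mm, 134 mm high; origin under its centre, z up. Its spindle (steel, 22 mm thick) lies level along the press's y, at x = 0, through two cheeks (outer faces y = -71 and +71 mm). The spindle's height differs from job to job and is NOT measured: its axis is 68 to 102 mm above the underside. Rubber bushes let it sink 1 mm per 12 N.
- groove (a point): Fixed point on the press at z = 85 mm: middle of the groove when the spindle is home, at the middle of the possible heights (the real groove is up to 17 mm higher or lower). Axes as the press. Groove: 14 mm thick, 20 mm long, small flat on top; a 22 mm thick shoulder runs 18 mm from it to the +y cheek, a 22 mm thick brass end 13 mm long lies beyond it.
- knob_home (a point): Fixed point on the press at z = 85 mm: centre of the red knob's outer (-y) face when the spindle is home, at mid height (really up to 17 mm higher or lower). The knob is a disc, 44 mm diameter, 18 mm thick; drawn out, its face stands that much farther along the press's -y. Push it along +y: shut fingers with their tips 12 mm below this point meet it at every height.
- spindle (a joint): How far the spindle is still drawn out (m): 0 = fully home against its stop, at most 0.050. It slides with about 3 N of friction.
- clip_grip (a point): Centre of the orange grip of the loose spring clip (about 50 g). The grip is an upright block, 26 mm along its x, 14 mm along y, 44 mm tall, plus a 12 mm wire loop on top; it stands on the rest with its legs in a slot. z up. Grasp it across x, clear of its neighbours. The legs spread along x, reach 33 mm below the grip, with a gap of 9 mm at the bulges (15 mm below it) and a mouth of 26 mm.
- clip_seat (a point): Point of the clip where the groove's axis lies once seated: 29 mm below the grip's centre, 7 mm below its underside. Axes as the clip. Pushed down it first touches about 15 mm above its seat, resists with 5 to 8 N, snaps past, then the grip's underside lands on the groove's flat and the push climbs past 10 N: stop there (about 12 N). Over 23 N between clip and spindle bends the clip.
- leg_a (a joint): How far the clip's +x leg is sprung outward (rad): 0 free, about 0.1 as the bulge passes the groove, below 0.02 when seated.
- leg_b (a joint): The same for the clip's -x leg.
- rest: Wooden rest fixed to the table, 74 x 170 x 45 mm high, origin under its centre, with three slots 50 mm apart along its y, each 40 mm long along its x. The three clips stand in them in any order, each with its x along the rest's x.
- cotter_blue: Bystander: straight-legged clip with a blue grip of the same size, in the rest; origin at the underside of its grip.
- cotter_black: Bystander: straight-legged clip with a black grip of the same size, in the rest; origin at the underside of its grip.
- ink_jar: Bystander: blue jar, 64 mm diameter, 75 mm high, origin at its underside.
- paint_tin: Bystander: yellow tin, 76 mm diameter, 95 mm high, origin at its underside.
- tub: Bystander: white open tub, 90 mm diameter, 75 mm high, origin at its underside.
- tape: Bystander: roll of tape, 90 mm diameter, 24 mm high, origin at its underside.
- scraper: Bystander: flat scraper lying on the table beyond the press.
- brush: Bystander: paint brush lying on the table at the right.

How it is judged:
By the outcome, as a careful person would: the job done as asked, in the order asked, and still so for the second after the job is handed in, with the robot touching nothing.
It also fails if it takes over 59 s, if anything falls off the work surface, if the arm or the gripper's body presses on something with over 40 N, if the wrist force passes 120 N, or if a joint passes its speed limit or range.

## Robot

A 7-joint arm with a two-finger parallel gripper is mounted at the origin on the work surface. World frame = base frame: x ahead of the robot, y to its left, z up, the work surface at z = 0. Lengths are in mm, angles in rad, forces in N, time in s.
With the tool pointing down it reaches from about 400 to 850 mm from the base axis. Payload 10.4 kg.
Tool frame: the origin (TCP) lies on the mounting face of the last link; the fingertips stand 182 mm ahead of it and the grasp point (between the pads) lies 164 mm ahead of it (env.tip_reach is the z of the fingertips in the tool frame, in mm); z points along the fingers, x is the direction in which the jaws open and shut, and the axes are right-handed (so a half turn about z gives the same grasp; the last joint's range is limited). The gripper opens to 87 mm and grips with 3 to 60 N. Pads are 19 mm wide; open, the fingers measure 117 mm over their backs; the gripper's body (75 mm by 190 mm) begins 51 mm behind the grasp point.
Start: joints at [-1.223, 0.332, -0.065, 1.46, 0.022, 1.35, -0.088], TCP at [226.462, 582.535, 404.776] pointing down, gripper open.
Joint ranges: [-2.6, 2.6], [-0.5, 2.12], [-1.47, 1.34], [0.16, 2.42], [-1.27, 4.41], [0.06, 2.06], [-2.6, 2.6]. Speed limits (rad/s): [2.22, 2.22, 2.79, 2.79, 3.14, 3.14, 3.14].

## Interface

Orientations are given as a unit quaternion [x, y, z, w].
In Python, from station import telemetry, optics, sign_off, env gives the robot as it stands.
- The arm moves only by the tool send_rows, never from a script. Its argument "steps" is a list of rows, each a list of 7 numbers: the shift along the world's x, y, z in mm, then the turn, a rotation vector about the world's x, y, z in degrees, then the gripper's target within -1 to 1 (shut at 1, half-way at 0, fully open at -1). A call has 1 to 8 rows; each row is the pose to reach, as a shift and turn from the pose commanded when the call began; what a row does not reach only later rows make up. A row lasts 1/12 s, in which the tool goes at most 41.7 mm and 7.16 degrees, less where a joint would pass 70% of its speed; a pose out of reach is approached as far as the arm can. A call with a gripper value outside its range is refused whole. The fingers move at their own pace and stop on an object; the grip force is fixed at half the most. Time passes only in rows, so rows that repeat a pose let the fingers close. It gives the time, the measured TCP pose, the force and the opening at its end, in the units of the state.
- telemetry.state(): the state, without advancing time (a new reading comes with each control period).
- optics.get_image(name): name is "scene" or "side" or "wrist"; returns a dict with "color" (384x512x3 uint8, red, green, blue), "fx", "fy", "cx", "cy" (pixels), "world_to_cam" (4x4, takes a point from world to camera coordinates). Camera axes: x right, y down, z forward; pixel columns grow to the right and rows downward; lengths in mm; the calibration is good to about 2 mm. A picture is of the moment at which its call begins. There is no depth.
- sign_off(): hands the job in, once; it reports no verdict.
Trained networks look in a picture, given as the dict that the camera call returned (one of the last four; its "shot" number tells which), for a name from the list of things; names that differ only in an ending like _2 or _b are one class to them, and where a whole thing is asked for, a point or a joint stands for the part that bears it (a point fixed in the world has none). Each returns a list of dicts, best first, with "confidence" (0 to 1); they miss things now and then, are a little off and sometimes report something else, mostly with a low value. They report only what shows in the picture. A call takes as long as a camera call.
- optics.silhouettes(picture, name): "mask" (384x512 bool, what is visible of it).
- optics.spot_point(picture, name): "centre" ([x, y, z] in mm, in world coordinates, good to about 4 mm: a listed point, or the origin of a listed thing).
The state is a dict: "time": time; "joint_pos": joint angles; "dq": joint speeds; "joint_efforts": joint torques, N m; "ee_pos": TCP position; "tcp_rot": TCP orientation; "ft_force": force on the tool from outside, world axes, zero at the start; "torque": the same for the moment, N m; "width": finger opening in mm.
Only numpy, scipy, OpenCV 4.12 (cv2) and the standard library are available. Lean on these libraries where they do the work, as an engineer would, in place of code of your own. Each camera call takes 0.05 s, during which the arm holds its last target.

## Working session

There is one attempt and no reset: what is moved stays moved. The work goes in short steps, Python scripts to look and compute and a tool call to move; the robot and the scene stay as the last step left them, time stands still between calls to the robot, and variables do not carry over. Pictures are saved under pics/ and viewed, and the job is handed in when it is done.

Besides the shell and the picture viewer there is one more tool, called after "Request:" as a command line: name --pt "numbers of a row" for each row, then --argument value for the rest. send_rows: Moves the arm, as the interface text tells. Its arguments: {"type":"object","properties":{"steps":{"type":"array"}},"required":["steps"]}

```bash
mkdir -p pics; ls
cat > h.py <<'E'
from station import telemetry, optics, sign_off, env
import numpy as np, cv2
def shot(n,f):
    p=optics.get_image(n); cv2.imwrite('pics/'+f+'.png',cv2.cvtColor(p['color'],cv2.COLOR_RGB2BGR)); return p
def proj(p,X):
    X=np.atleast_2d(X); W=np.array(p['world_to_cam']); c=X@W[:3,:3].T+W[:3,3]
    return np.c_[p['fx']*c[:,0]/c[:,2]+p['cx'],p['fy']*c[:,1]/c[:,2]+p['cy']]
def ray(p,u,v):
    W=np.array(p['world_to_cam']);R=W[:3,:3];o=-R.T@W[:3,3]
    d=R.T@np.array([(u-p['cx'])/p['fx'],(v-p['cy'])/p['fy'],1]);return o,d/np.linalg.norm(d)
def tri(obs):
    A=np.zeros((3,3));b=np.zeros(3)
    for p,u,v in obs:
        o,d=ray(p,u,v);M=np.eye(3)-np.outer(d,d);A+=M;b+=M@o
    return np.linalg.solve(A,b)
E
python3 - <<'E'
from h import *
s=telemetry.state();print(s)
for n in ['scene','side','wrist']:
    p=shot(n,n+'0')
    W=np.array(p['world_to_cam']);print(n,-W[:3,:3].T@W[:3,3],p['fx'],W[2,:3])
    for k in ['press','groove','knob_home','clip_grip','clip_seat','rest','cotter_blue','cotter_black']:
        print(k,[(np.round(r['centre']),round(r['confidence'],2)) for r in optics.spot_point(p,k)[:2]])
E
```

```text
pics
{'time': 0.0, 'joint_pos': array([-1.22259551,  0.33288567, -0.06473134,  1.46098453,  0.02158963,
        1.34990383, -0.08850481]), 'dq': array([ 7.07592587e-04,  2.43028668e-05,  4.10378491e-04, -1.26546211e-03,
        7.18894267e-04,  5.96594054e-04,  9.41175545e-04]), 'joint_efforts': array([ 4.83912645e-04, -6.23256540e+01,  2.51311337e-02, -3.89910185e+01,
       -6.12255838e-02,  3.95013322e-02,  1.81385367e-04]), 'ee_pos': array([226.40280436, 582.40121349, 403.92457628]), 'tcp_rot': array([ 8.25324109e-01,  5.64658803e-01, -5.98732486e-04,  4.40064616e-04]), 'ft_force': array([ 0.22866647, -0.43275069, -0.05834177]), 'torque': array([-0.00301245, -0.00980426,  0.00817612]), 'width': 87.01290463961857}
scene [1127.67972022  454.64716523  803.35352688] 372.8432470860314 [-0.52440059 -0.45182548 -0.72170475]
press [(array([562., -97.,   0.]), 0.63)]
groove [(array([571.,   4.,  87.]), 0.63)]
knob_home [(array([ 554., -202.,   88.]), 0.61)]
clip_grip [(array([536., 257.,  66.]), 0.58), (array([565., -98.,   0.]), 0.43)]
clip_seat [(array([539., 266.,  38.]), 0.55)]
rest [
[... 294 characters left out ...]
., -100.,   -1.]), 0.64), (array([ 759., -135.,   -4.]), 0.64)]
groove [(array([573.,   2.,  87.]), 0.66), (array([ 672., -422.,    2.]), 0.58)]
knob_home [(array([ 553., -198.,   85.]), 0.95)]
clip_grip [(array([ 552., -198.,   85.]), 0.54), (array([542., 267.,  68.]), 0.44)]
clip_seat [(array([541., 268.,  36.]), 0.56)]
rest [(array([542., 259.,  -3.]), 0.75)]
cotter_blue [(array([557., 312.,  46.]), 0.41)]
cotter_black [(array([ 670., -416.,   -0.]), 0.67), (array([524., 218.,  43.]), 0.63)]
wrist [154.07466895 610.23133528 383.65811167] 301.43491717550705 [ 0.26301414 -0.10297172 -0.95928118]
press []
groove []
knob_home []
clip_grip []
clip_seat []
rest []
cotter_blue []
cotter_black []
```

View pics/scene0.png

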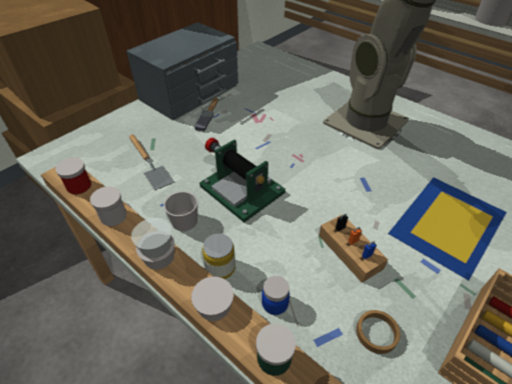

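View pics/side0.png

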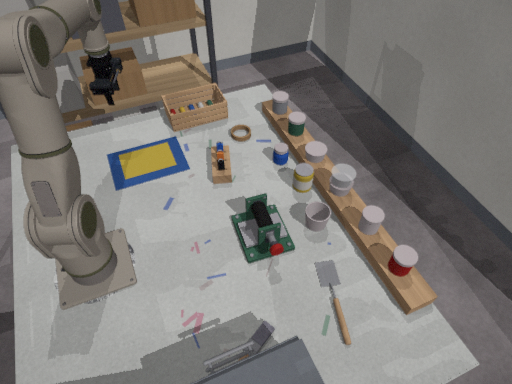

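Request:
send_rows --pt "40 -40 0 0 0 -7 -1" --pt "80 -80 0 0 0 -14 -1" --pt "120 -120 0 0 0 -21 -1" --pt "160 -160 0 0 0 -28 -1" --pt "200 -200 0 0 0 -35 -1" --pt "240 -240 0 0 0 -42 -1" --pt "280 -280 0 0 0 -49 -1" --pt "314 -317 0 0 0 -56 -1"

```text
time: 2.02
ee_pos: [462.9, 344.7, 405.1]
tcp_rot: [0.994, 0.108, 0.0, -0.0]
ft_force: [0.4, 0.8, -0.1]
width: 87.0
```

Request:
send_rows --pt "0 0 0 0 0 -7 -1" --pt "0 0 0 0 0 -14 -1" --pt "0 0 0 0 0 -21 -1" --pt "0 0 0 0 0 -28 -1" --pt "0 0 0 0 0 -30 -1" --pt "0 0 0 0 0 -30 -1"

```text
time: 2.52
ee_pos: [461.7, 346.5, 404.8]
tcp_rot: [0.989, -0.151, 0.0, -0.0]
ft_force: [-0.0, 0.3, 0.6]
width: 86.7
```

Run:
```python
from h import *
s=telemetry.state();print(s['time'],s['ee_pos'],s['tcp_rot'],s['joint_pos'],s['ft_force'])
for n in ['wrist','scene','side']:
    p=shot(n,n+'1')
    for k in ['clip_grip','clip_seat','rest','cotter_blue','cotter_black']:
        print(k,[(np.round(r['centre']),round(r['confidence'],2)) for r in optics.spot_point(p,k)[:2]])
```

```text
2.5167 [461.71443262 346.45832764 404.83328366] [ 9.88571131e-01 -1.50755134e-01  7.99200890e-05 -4.20704005e-05] [-0.9654934   0.22513406  0.28534189  1.60753835 -0.06488046  1.31807707
 -0.97341227] [-0.04492259  0.2695269   0.58913193]
clip_grip [(array([539., 265.,  70.]), 0.97)]
clip_seat [(array([534., 268.,  35.]), 0.61)]
rest [(array([543., 266.,   2.]), 0.79)]
cotter_blue [(array([555., 310.,  48.]), 0.72)]
cotter_black [(array([530., 220.,  43.]), 0.47)]
clip_grip [(array([538., 262.,  65.]), 0.71), (array([540., 263.,   0.]), 0.24)]
clip_seat [(array([539., 265.,  38.]), 0.68)]
rest [(array([538., 263.,   1.]), 0.72), (array([526., 218.,  46.]), 0.16)]
cotter_blue [(array([551., 313.,  47.]), 0.63)]
cotter_black [(array([525., 219.,  44.]), 0.43)]
clip_grip [(array([536., 266.,  65.]), 0.46)]
clip_seat [(array([540., 266.,  36.]), 0.55)]
rest [(array([539., 263.,  -1.]), 0.88), (array([ 554., -198.,   86.]), 0.32)]
cotter_blue [(array([559., 312.,  44.]), 0.56), (array([ 555., -198.,   86.]), 0.44)]
cotter_black [(array([525., 219.,  43.]), 0.65)]
```

View pics/wrist1.png

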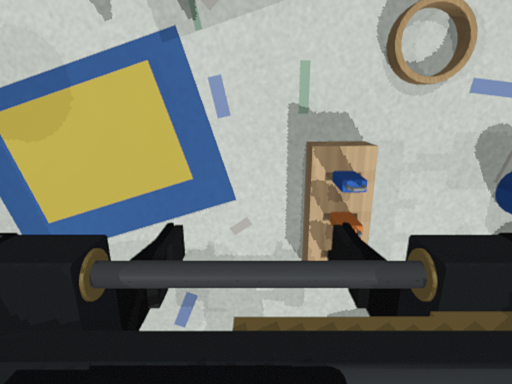

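```bash
python3 - <<'E'
from h import *
ob=[];g=[]
for n in ['scene','side']:
    p=shot(n,n+'2'); im=p['color'].astype(int)
    red=((im[...,0]>100)&(im[...,1]<70)&(im[...,2]<70)).astype(np.uint8)
    k,l,st,c=cv2.connectedComponentsWithStats(red)
    q=proj(p,[[554,-220,85]])[0]
    for i in range(1,k):
        if st[i,4]>15 and np.hypot(*(c[i]-q))<40: print(n,st[i],c[i],q); ob.append((p,*c[i]))
    for nm,x in [('knob',q),('groove',proj(p,[[572,3,85]])[0])]:
        u,v=x.astype(int); cr=p['color'][max(v-40,0):v+40,max(u-50,0):u+50]
        cv2.imwrite(f'pics/{n}_{nm}2.png',cv2.resize(cr[...,::-1],None,fx=6,fy=6,interpolation=cv2.INTER_CUBIC))
print(tri(ob[:1]+ob[-1:]))
E
cd pics; python3 -c "
import cv2,numpy as np
a=[cv2.resize(cv2.imread(f),(400,300)) for f in ['scene_knob2.png','scene_groove2.png','side_knob2.png','side_groove2.png']]
cv2.imwrite('m2.png',np.vstack([np.hstack(a[:2]),np.hstack(a[2:])]))"
```

```text
scene [205 138  10  10  40] [208.725 141.9  ] [213.38977839 149.29482613]
side [271 243  13  12 114] [276.51754386 248.84210526] [275.14747441 248.51499221]
[ 553.23486813 -235.24400086  105.17617459]
```

View pics/m2.png

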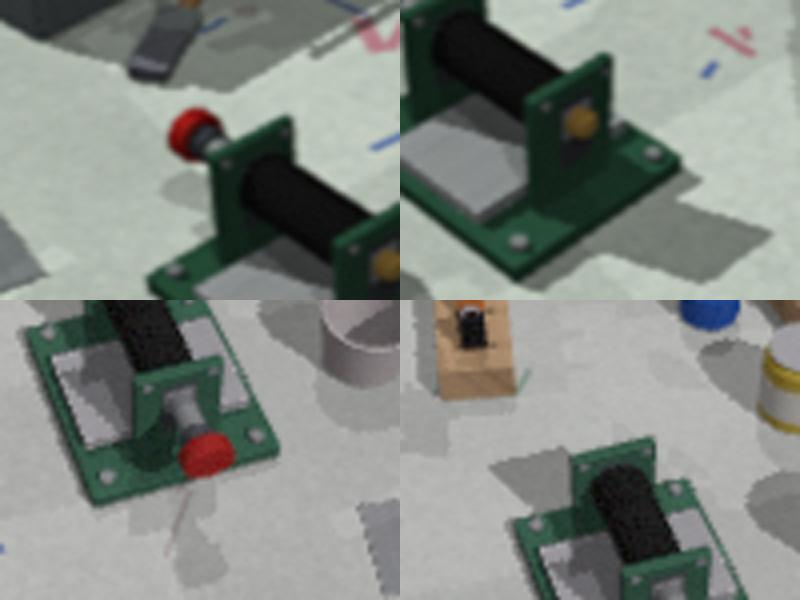

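Request:
send_rows --pt "10 -41 0 0 0 2 1" --pt "15 -82 0 0 0 4 1" --pt "25 -123 0 0 0 6 1" --pt "35 -163 0 0 0 8 1" --pt "45 -203 0 0 0 10 1" --pt "50 -243 0 0 0 12 1" --pt "55 -283 0 0 0 12 1" --pt "60 -323 0 0 0 12 1"

```text
time: 4.18
ee_pos: [521.6, 21.4, 405.0]
tcp_rot: [0.999, -0.046, 0.0, -0.0]
ft_force: [0.1, -0.5, 1.6]
width: 41.4
```

Run:
```python
from h import *
s=telemetry.state();print(s['time'],s['ee_pos'],s['tcp_rot'],s['joint_pos'],s['ft_force'])
```

```text
4.1833 [521.60346539  21.35343099 405.00792915] [ 9.98957394e-01 -4.56507900e-02  2.96401095e-04 -2.07073246e-04] [-0.60080675  0.09831203  0.50879805  1.75596291 -0.04999065  1.29938281
 -0.17201706] [ 0.12008317 -0.4960641   1.55209458]
```

Request:
send_rows --pt "3 -40 0 0 0 0 1" --pt "6 -80 0 0 0 0 1" --pt "9 -120 0 0 0 0 1" --pt "12 -160 0 0 0 0 1" --pt "15 -200 0 0 0 0 1" --pt "18 -240 0 0 0 0 1" --pt "21 -280 0 0 0 0 1" --pt "24 -317 0 0 0 0 1"

```text
time: 4.85
ee_pos: [545.5, -295.8, 404.9]
tcp_rot: [0.999, -0.046, 0.0, 0.0]
ft_force: [1.0, 0.1, -0.1]
width: 0.4
```

Run:
```python
from h import *
s=telemetry.state();print(s['time'],s['ee_pos'],s['tcp_rot'],s['ft_force'])
for n in ['wrist']:
    p=shot(n,n+'3')
    for k in ['press','groove','knob_home','clip_grip']:
        print(k,[(np.round(r['centre']),round(r['confidence'],2)) for r in optics.spot_point(p,k)[:2]])
```

```text
4.85 [ 545.51089586 -295.78144221  404.9069816 ] [ 9.98955138e-01 -4.57006477e-02  2.50223358e-04  1.44068209e-04] [ 0.99965579  0.13169253 -0.1141501 ]
press []
groove []
knob_home [(array([ 556., -205.,   89.]), 0.64)]
clip_grip []
```

View pics/wrist3.png

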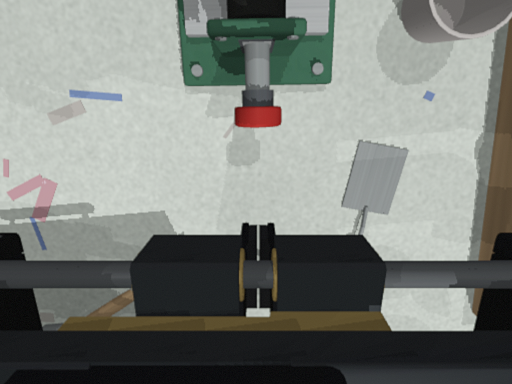

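Request:
send_rows --pt "0 0 -40 0 0 0 1" --pt "0 0 -80 0 0 0 1" --pt "0 0 -120 0 0 0 1" --pt "0 0 -147 0 0 0 1" --pt "0 0 -147 0 0 0 1" --pt "0 0 -147 0 0 0 1"

```text
time: 5.6
ee_pos: [546.1, -292.0, 257.6]
tcp_rot: [0.999, -0.045, -0.001, -0.001]
ft_force: [0.1, -0.0, 0.7]
width: 0.8
```

Run:
```python
from h import *
s=telemetry.state();print(s['time'],s['ee_pos'],s['tcp_rot'],s['ft_force'])
for n in ['wrist']:
    p=shot(n,n+'4')
    for z in (85,100): print(z,proj(p,[[550,-243,z],[550,-250,z]]))
    im=p['color'].astype(int)
    red=((im[...,0]>100)&(im[...,1]<70)&(im[...,2]<70)).astype(np.uint8)
    k,l,st,c=cv2.connectedComponentsWithStats(red);print([a for a in zip(st,c) if a[0][4]>50])
```

```text
5.6 [ 546.12014475 -292.02359806  257.59801691] [ 9.98997906e-01 -4.47460021e-02 -8.34348194e-04 -5.32194337e-04] [ 0.1114831  -0.02274103  0.72997658]
85 [[257.40222204 159.64357708]
 [258.61949733 173.02567342]]
100 [[257.29920863 165.59729037]
 [258.64226092 180.26312587]]
[(array([     0,      0,    512,    384, 192794], dtype=int32), array([255.43252383, 192.48690312])), (array([ 212,  119,   93,   47, 3810], dtype=int32), array([258.96036745, 141.61574803]))]
```

View pics/wrist4.png

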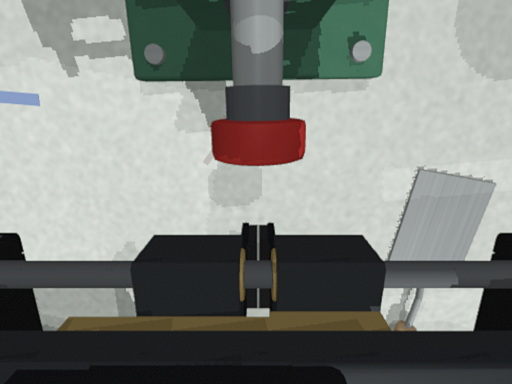

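Request:
send_rows --pt "1 15 0 0 0 0 1" --pt "3 30 0 0 0 0 1" --pt "3 36 0 0 0 0 1" --pt "4 42 0 0 0 0 1" --pt "4 48 0 0 0 0 1" --pt "5 54 0 0 0 0 1" --pt "5 59 0 0 0 0 1" --pt "6 64 0 0 0 0 1"

```text
time: 6.32
ee_pos: [551.6, -229.9, 258.2]
tcp_rot: [0.999, -0.046, 0.0, 0.0]
ft_force: [-1.8, -3.1, 2.0]
width: 0.6
```

Run:
```python
from h import *
p=shot('wrist','wrist5')
```

```text
(no output)
```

View pics/wrist5.png

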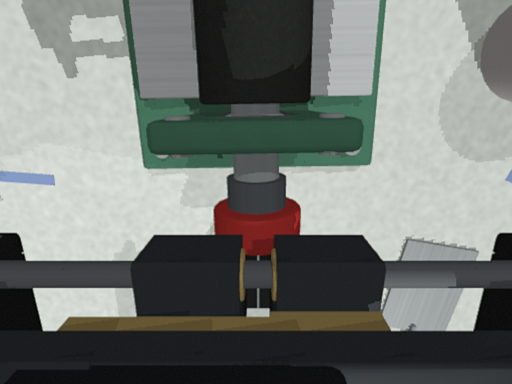

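Request:
send_rows --pt "0 4 0 0 0 0 1" --pt "1 8 0 0 0 0 1" --pt "1 11 0 0 0 0 1" --pt "1 13 0 0 0 0 1" --pt "1 15 0 0 0 0 1" --pt "1 16 0 0 0 0 1"

```text
time: 6.87
ee_pos: [552.9, -213.2, 257.7]
tcp_rot: [0.999, -0.046, 0.0, -0.0]
ft_force: [1.0, -2.6, 1.0]
width: 0.3
```

Request:
send_rows --pt "0 1 0 0 0 0 1" --pt "0 2 0 0 0 0 1" --pt "0 3 0 0 0 0 1" --pt "0 4 0 0 0 0 1"

```text
time: 7.2
ee_pos: [552.5, -212.2, 258.2]
tcp_rot: [0.999, -0.047, 0.001, 0.002]
ft_force: [3.5, -16.3, -1.7]
width: 0.7
```

Request:
send_rows --pt "0 1 0 0 0 0 1" --pt "0 1 0 0 0 0 1" --pt "-2 -20 0 0 0 0 1" --pt "-4 -50 0 0 0 0 1" --pt "-4 -60 10 0 0 0 1" --pt "-4 -60 50 0 0 0 1" --pt "-4 -60 90 0 0 0 1" --pt "-4 -60 130 0 0 0 1"

```text
time: 7.87
ee_pos: [548.4, -269.2, 389.0]
tcp_rot: [0.999, -0.046, -0.001, -0.001]
ft_force: [1.0, -0.3, -0.4]
width: 0.5
```

Run:
```python
from h import *
ob=[]
for n in ['scene','side']:
    p=shot(n,n+'6')
    im=p['color'].astype(int)
    red=((im[...,0]>100)&(im[...,1]<70)&(im[...,2]<70)).astype(np.uint8)
    k,l,st,c=cv2.connectedComponentsWithStats(red)
    q=proj(p,[[554,-195,98]])[0]
    for i in range(1,k):
        if st[i,4]>15 and np.hypot(*(c[i]-q))<40: print(n,st[i],c[i],q); ob.append((p,*c[i]))
    hs=[]
    for nm,x in [('knob',q),('groove',proj(p,[[572,3,95]])[0])]:
        u,v=x.astype(int); cr=p['color'][max(v-30,0):v+30,max(u-40,0):u+40]
        hs.append(cv2.resize(cr[...,::-1],(400,300),interpolation=cv2.INTER_CUBIC))
    cv2.imwrite(f'pics/{n}_m6.png',np.hstack(hs))
    for k in ['press','groove','knob_home']:
        print(k,[(np.round(r['centre']),round(r['confidence'],2)) for r in optics.spot_point(p,k)[:2]])
if len(ob)>1: print(tri(ob))
a=[cv2.imread(f'pics/{n}_m6.png') for n in ['scene','side']]
cv2.imwrite('pics/m6.png',np.vstack(a))
```

```text
scene [214 144   8   7  25] [217.4  146.48] [218.93820042 149.47427977]
press [(array([560., -97.,   1.]), 0.58)]
groove [(array([571.,   3.,  87.]), 0.81)]
knob_home [(array([ 555., -202.,   87.]), 0.94)]
side [267 236  12  10  85] [272.25882353 240.90588235] [272.00555565 240.22270353]
press [(array([ 565., -100.,    1.]), 0.59)]
groove [(array([569.,  -2.,  86.]), 0.7)]
knob_home [(array([ 559., -200.,   84.]), 0.81)]
[ 552.12691449 -201.87525971  104.61974121]
```

View pics/m6.png

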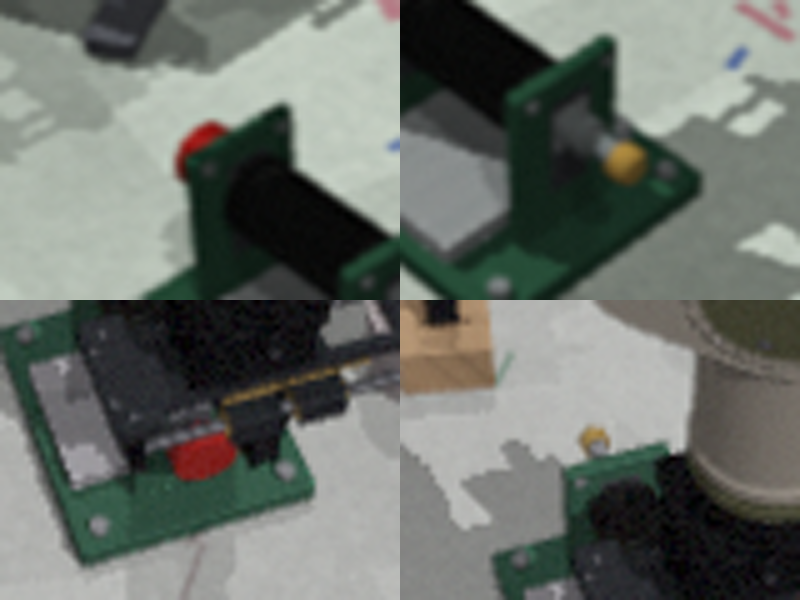

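Request:
send_rows --pt "3 40 4 0 0 0 -1" --pt "6 80 8 0 0 0 -1" --pt "9 120 12 0 0 0 -1" --pt "12 160 16 0 0 0 -1" --pt "15 200 16 0 0 0 -1" --pt "19 235 16 0 0 0 -1" --pt "19 235 16 0 0 0 -1" --pt "19 235 16 0 0 0 -1"

```text
time: 8.93
ee_pos: [567.8, -31.8, 402.6]
tcp_rot: [0.999, -0.043, -0.001, -0.0]
ft_force: [0.0, -0.2, -0.4]
width: 46.0
```

Run:
```python
from h import *
import pickle
ps=[]
for n in ['wrist','scene','side']:
    p=shot(n,n+'7'); ps.append(p)
    for k in ['press','groove','knob_home']:
        print(n,k,[(np.round(r['centre'],1),round(r['confidence'],2)) for r in optics.spot_point(p,k)[:2]])
    for q in proj(p,[[572,3,100],[561,-98,0]]): print(q)
pickle.dump(ps,open('ps7.pkl','wb'))
```

```text
wrist press [(array([ 562.1, -100.8,    2. ]), 0.95)]
wrist groove [(array([568. ,  -4.6,  81.7]), 0.88)]
wrist knob_home []
[259.72078618 148.85271036]
[257.63720034 212.95773412]
scene press [(array([539.6, 268.5,  39. ]), 0.63)]
scene groove [(array([572.3,   2.8,  85.3]), 0.62)]
scene knob_home [(array([ 554.7, -198.6,   91.2]), 0.72)]
[265.89306093 183.48168655]
[242.0257915  189.54285918]
side press [(array([562.9, -98.4,  -3.2]), 0.79)]
side groove [(array([570.4,   3. ,  85.7]), 0.85)]
side knob_home [(array([ 554. , -201.1,   85.1]), 0.96)]
[253.09853522 194.66047153]
[261.45193902 233.55197665]
```

View pics/wrist7.png

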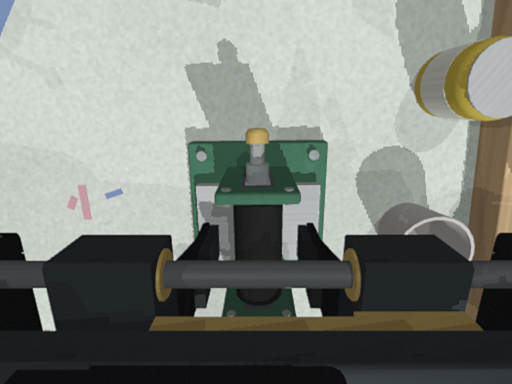

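Run:
```python
import pickle,cv2,numpy as np
ps=pickle.load(open('ps7.pkl','rb'))
w,s,d=[p['color'][...,::-1] for p in ps]
cr=w[120:210,180:340]; cv2.imwrite('pics/z7a.png',cv2.resize(cr,None,fx=5,fy=5,interpolation=cv2.INTER_CUBIC))
a=cv2.resize(s[165:205,240:290],None,fx=8,fy=8,interpolation=cv2.INTER_CUBIC)
b=cv2.resize(d[175:215,230:280],None,fx=8,fy=8,interpolation=cv2.INTER_CUBIC)
cv2.imwrite('pics/z7b.png',np.hstack([a,b]))
```

```text
(no output)
```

View pics/z7a.png

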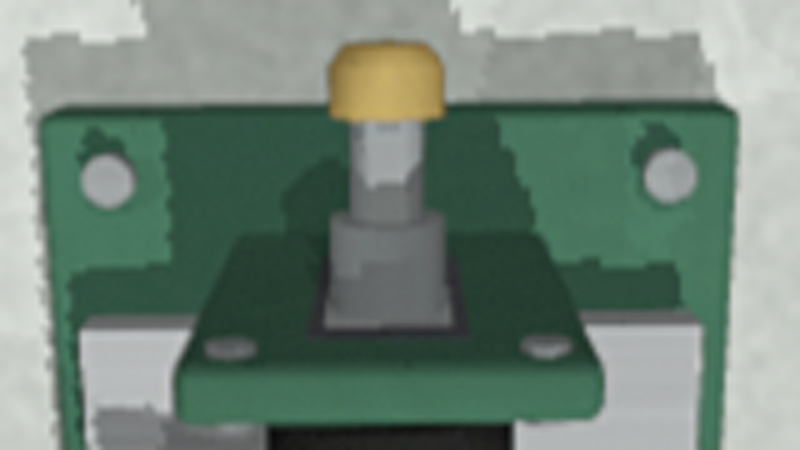

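View pics/z7b.png

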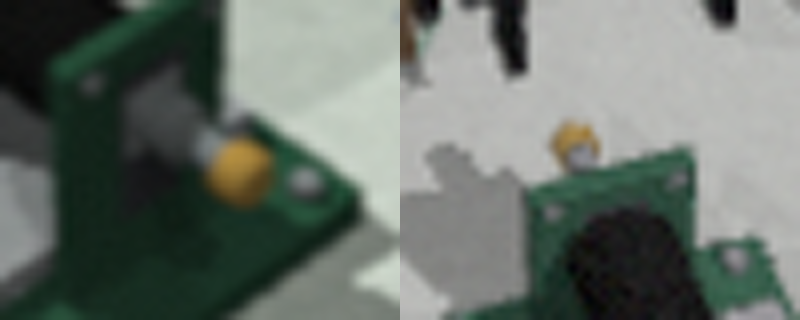

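```bash
cat > fit.py <<'E'
from h import *
import pickle
from scipy.optimize import least_squares
ps=pickle.load(open('ps7.pkl','rb'));w,s,d=ps
obs=[(0,(0,109,11,1),257.2,144),(1,(0,117,0,1),270.4,186.5),(2,(0,109,0,1),252,193.5),
 # base far bolts / corners unknown z -> skip ; cheek outer top (z134)
]
def P(t,l):
    x,y,yaw,h=t;c,s_=np.cos(yaw),np.sin(yaw);a,b,z,rel=l
    return np.array([x+c*a-s_*b,y+s_*a+c*b,z+(h if rel else 0)])
def f(t):
    r=[]
    for i,l,u,v in obs: r+=list((proj(ps[i],P(t,l))[0]-[u,v])*(1 if i==0 else .7))
    # brass width
    a=proj(w,P(t,(-11,115,0,1)))[0];b=proj(w,P(t,(11,115,0,1)))[0]
    r+=[(b[0]-a[0]-22.8)*1]
    r+=[(t[2]-np.radians(-4.8))*100]
    return r
R=least_squares(f,[561,-99,-.084,98]);t=R.x
print(t,np.degrees(t[2]),np.round(R.fun,2));print('groove',P(t,(0,99,0,1)),'knobface',P(t,(0,-104,0,1)))
for l in [(0,99,0,1),(0,109,11,1),(0,89,11,1),(0,122,0,1),(0,71,134,0),(85,100,12,0),(-85,100,12,0)]: print(l,np.round(proj(w,P(t,l))[0],1),np.round((proj(w,P(t,l))[0]-[180,120])*5))
E
python3 fit.py
```

```text
[ 5.61054985e+02 -9.97394703e+01 -8.37422055e-02  9.72065754e+01] -4.798074941580511 [-0.01 -0.09 -0.23 -0.06 -0.01  0.46  0.78  0.  ]
groove [569.3357773   -1.08639894  97.20657542] knobface [ 552.35597171 -203.37501998   97.20657542]
(0, 99, 0, 1) [257.3 152.9] [386. 165.]
(0, 109, 11, 1) [257.2 143.9] [386. 120.]
(0, 89, 11, 1) [257.3 165.7] [386. 228.]
(0, 122, 0, 1) [257.2 128.2] [386.  41.]
(0, 71, 134, 0) [257.2 192.4] [386. 362.]
(85, 100, 12, 0) [327.4 140.6] [737. 103.]
(-85, 100, 12, 0) [187.8 140.9] [ 39. 105.]
```

Request:
send_rows --pt "-5 35 0 0 0 -2 -1" --pt "-10 70 0 0 0 -4 -1" --pt "-15 105 0 0 0 -6 -1" --pt "-20 140 0 0 0 -8 -1" --pt "-25 175 0 0 0 -10 -1" --pt "-30 210 -30 0 0 -12 -1" --pt "-35 240 -60 0 0 -12.4 -1" --pt "-39 264 -80 0 0 -12.4 -1"

```text
time: 10.2
ee_pos: [528.0, 231.3, 322.5]
tcp_rot: [0.988, -0.153, 0.0, -0.0]
ft_force: [-0.7, -0.0, -0.6]
width: 86.8
```

Run:
```python
from h import *
import pickle
s=telemetry.state();print(s['time'],s['ee_pos'],s['tcp_rot'],s['ft_force'],s['width'])
p=shot('wrist','wrist8')
for k in ['rest','clip_grip','clip_seat','cotter_blue','cotter_black']:
        print(k,[(np.round(r['centre'],1),round(r['confidence'],2)) for r in optics.spot_point(p,k)[:2]])
pickle.dump((p,s),open('p8.pkl','wb'))
c=p['color'][:240,120:420,::-1]; cv2.imwrite('pics/z8.png',cv2.resize(c,(750,600),interpolation=cv2.INTER_CUBIC))
```

```text
10.2 [527.97915119 231.29126528 322.4582752 ] [ 9.88183586e-01 -1.53274614e-01  1.88705730e-05 -3.03194930e-04] [-0.74403765 -0.03907474 -0.55355357] 86.77621275487932
rest [(array([ 5.416e+02,  2.669e+02, -5.000e-01]), 0.88)]
clip_grip [(array([542. , 265.1,  67.5]), 0.97)]
clip_seat [(array([538.3, 264. ,  36. ]), 0.9)]
cotter_blue [(array([555.9, 310.9,  47.5]), 0.84)]
cotter_black [(array([526.9, 220.2,  47. ]), 0.7)]
```

View pics/z8.png

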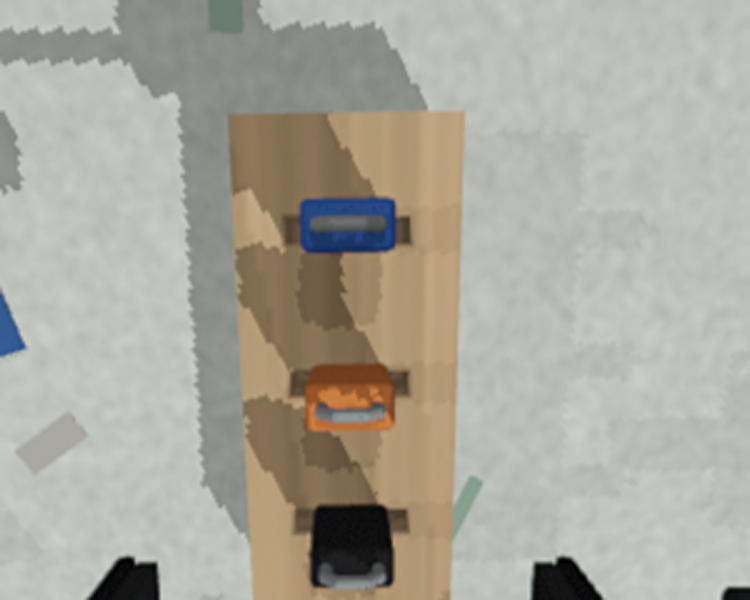

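Run:
```python
from h import *
import pickle
p,s=pickle.load(open('p8.pkl','rb'))
def pl(X,Y,z):
    o,d=ray(p,X/2.5+120,Y/2.5);return o+d*(z-o[2])/d[2]
print('grip top',pl(350,407,89),'back top edge',pl(350,382,89),pl(350,432,89),'L/R',pl(305,410,89),pl(395,410,89))
print('slot',pl(350,384,45),'blue',pl(347,228,89))
t=np.radians(-16.9);c,sn=np.cos(t),np.sin(t)
for g in ([539.5,265],[541,266]):
    for a,b,z in [(-13,7,89),(13,7,89),(13,-7,89),(-13,-7,89),(-13,7,45),(13,7,45)]:
        q=proj(p,[[g[0]+c*a-sn*b,g[1]+sn*a+c*b,z]])[0];print(g,(a,b,z),np.round((q-[120,0])*2.5))
```

```text
grip top [540.33156586 264.6393706   89.        ] back top edge [542.49245496 271.49180479  89.        ] [538.12912219 257.65516197  89.        ] L/R [527.7915969  267.70810601  89.        ] [552.34691539 259.90863775  89.        ]
slot [540.4265378  263.92636898  45.        ] blue [554.18843857 311.25138384  89.        ]
[539.5, 265] (-13, 7, 89) [301. 383.]
[539.5, 265] (13, 7, 89) [392. 382.]
[539.5, 265] (13, -7, 89) [392. 430.]
[539.5, 265] (-13, -7, 89) [302. 431.]
[539.5, 265] (-13, 7, 45) [308. 362.]
[539.5, 265] (13, 7, 45) [385. 361.]
[541, 266] (-13, 7, 89) [305. 378.]
[541, 266] (13, 7, 89) [397. 377.]
[541, 266] (13, -7, 89) [396. 425.]
[541, 266] (-13, -7, 89) [306. 426.]
[541, 266] (-13, 7, 45) [311. 358.]
[541, 266] (13, 7, 45) [388. 357.]
```

Request:
send_rows --pt "12 33 0 0 0 0.7 -1" --pt "12 33 0 0 0 0.7 -1" --pt "12 33 -30 0 0 0.7 -1" --pt "12 33 -60 0 0 0.7 -1" --pt "12 33 -80 0 0 0.7 -1" --pt "12 33 -88 0 0 0.7 -1" --pt "12 33 -88 0 0 0.7 -1"

```text
time: 11.08
ee_pos: [540.9, 261.2, 235.0]
tcp_rot: [0.989, -0.148, -0.0, 0.001]
ft_force: [0.2, -1.1, -0.5]
width: 87.2
```

Run:
```python
from h import *
s=telemetry.state();print(s['time'],s['ee_pos'],s['tcp_rot'],s['ft_force'],s['width'])
p=shot('wrist','wrist9')
```

```text
11.0833 [540.8942105  261.22502777 234.98455532] [ 9.88964715e-01 -1.48148506e-01 -4.92827943e-04  7.54432986e-04] [ 0.1554201  -1.10645707 -0.47505475] 87.19869712949368
```

View pics/wrist9.png

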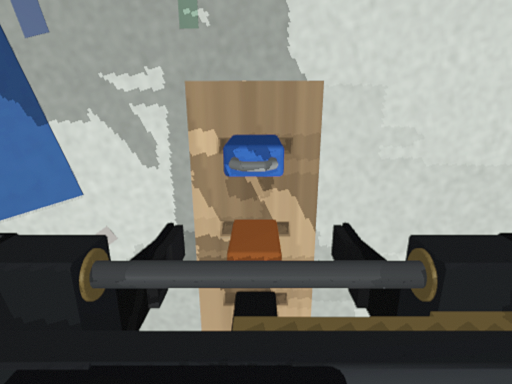

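Request:
send_rows --pt "0 0 0 0 0 0 -1" --pt "0 0 0 0 0 0 -1"

```text
time: 11.3
ee_pos: [541.6, 262.4, 237.8]
tcp_rot: [0.989, -0.148, 0.001, -0.001]
ft_force: [0.2, -0.1, 0.3]
width: 86.6
```

Run:
```python
from h import *
s=telemetry.state();print(s['time'],s['ee_pos'],s['tcp_rot'],s['ft_force'],s['width'])
p=shot('wrist','wrist10')
t=np.radians(-16.95);c,sn=np.cos(t),np.sin(t)
for g in ([540.3,264.6],):
    for a,b,z in [(-13,7,89),(13,7,89),(-13,7,45),(13,7,45)]:
        q=proj(p,[[g[0]+c*a-sn*b,g[1]+sn*a+c*b,z]])[0];print(g,(a,b,z),np.round(q))
cv2.imwrite('pics/z10.png',cv2.resize(p['color'][200:320,170:330,::-1],None,fx=5,fy=5,interpolation=cv2.INTER_CUBIC))
```

```text
11.3 [541.58012038 262.41768587 237.75568675] [ 0.98904729 -0.14759059  0.00118238 -0.00103448] [ 0.18791882 -0.10900757  0.29025629] 86.64120690626247
[540.3, 264.6] (-13, 7, 89) [225. 254.]
[540.3, 264.6] (13, 7, 89) [281. 254.]
[540.3, 264.6] (-13, 7, 45) [233. 220.]
[540.3, 264.6] (13, 7, 45) [275. 219.]
```

View pics/z10.png

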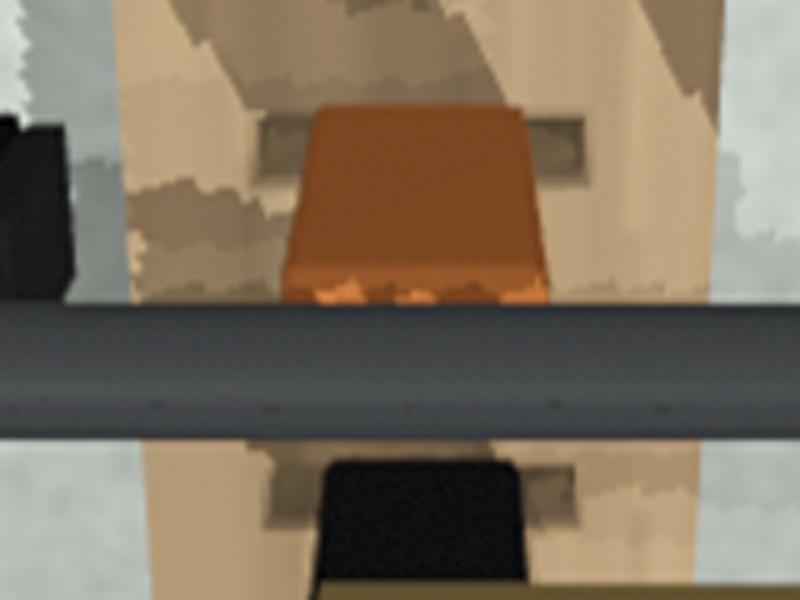

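Request:
send_rows --pt "0 0 0 0 0 0 -1"

```text
time: 11.43
ee_pos: [541.1, 262.6, 237.0]
tcp_rot: [0.989, -0.147, 0.001, -0.001]
ft_force: [-0.0, -0.1, -0.8]
width: 87.0
```

Request:
send_rows --pt "0 0 0 0 0 0 -1"

```text
time: 11.52
ee_pos: [540.9, 262.5, 236.5]
tcp_rot: [0.989, -0.147, 0.0, -0.0]
ft_force: [-0.9, 0.5, 0.2]
width: 86.8
```

Request:
send_rows --pt "0 0 0 0 0 0 -1"

```text
time: 11.6
ee_pos: [540.8, 262.5, 236.2]
tcp_rot: [0.989, -0.147, 0.0, -0.0]
ft_force: [-0.3, 0.5, -1.2]
width: 87.0
```

Request:
send_rows --pt "0 2.3 -2 0 0 0 -1" --pt "0 2.3 -2 0 0 0 -1" --pt "0 2.3 -2 0 0 0 1" --pt "0 2.3 -2 0 0 0 1" --pt "0 2.3 -2 0 0 0 1" --pt "0 2.3 -2 0 0 0 1" --pt "0 2.3 -2 0 0 0 1" --pt "0 2.3 -2 0 0 0 1"

```text
time: 12.27
ee_pos: [540.8, 264.7, 233.8]
tcp_rot: [0.989, -0.147, 0.0, 0.0]
ft_force: [0.3, 1.0, -0.9]
width: 54.7
```

Request:
send_rows --pt "0 0 0 0 0 0 1" --pt "0 0 0 0 0 0 1" --pt "0 0 0 0 0 0 1" --pt "0 0 0 0 0 0 1"

```text
time: 12.6
ee_pos: [540.7, 264.7, 233.8]
tcp_rot: [0.989, -0.147, 0.0, -0.0]
ft_force: [0.3, -0.9, -0.3]
width: 28.1
```

Request:
send_rows --pt "0 0 0 0 0 0 1" --pt "0 0 0 0 0 0 1" --pt "0 0 0 0 0 0 1"

```text
time: 12.85
ee_pos: [540.7, 264.7, 233.8]
tcp_rot: [0.989, -0.147, 0.0, 0.0]
ft_force: [-0.3, -0.2, -0.6]
width: 25.7
```

Request:
send_rows --pt "0 0 10 0 0 0 1" --pt "0 0 25 0 0 0 1" --pt "0 0 50 0 0 0 1" --pt "0 0 80 0 0 0 1" --pt "0 0 115 0 0 0 1"

```text
time: 13.27
ee_pos: [540.3, 264.4, 349.6]
tcp_rot: [0.989, -0.147, -0.001, 0.001]
ft_force: [0.9, 0.0, -0.5]
width: 25.7
```

Run:
```python
from h import *
s=telemetry.state();print(s['time'],s['ee_pos'],s['tcp_rot'],s['ft_force'],s['width'])
p=shot('wrist','wrist11')
```

```text
13.2667 [540.29774307 264.41187984 349.63176008] [ 9.89065722e-01 -1.47472152e-01 -6.44503108e-04  7.39399388e-04] [ 0.88934349  0.02651088 -0.49130495] 25.716342681012268
```

View pics/wrist11.png

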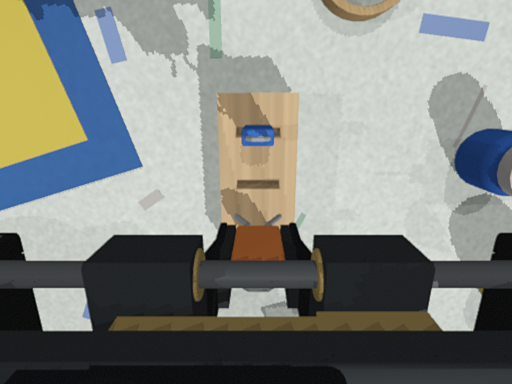

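Request:
send_rows --pt "4 -38 3 0 0 2 1" --pt "8 -76 6 0 0 4 1" --pt "12 -114 6 0 0 6 1" --pt "16 -152 6 0 0 8 1" --pt "20 -190 6 0 0 10 1" --pt "24 -225 6 0 0 12 1" --pt "28 -252 6 0 0 12.2 1" --pt "29 -265 6 0 0 12.2 1"

```text
time: 13.98
ee_pos: [569.7, -5.2, 355.8]
tcp_rot: [0.999, -0.044, 0.001, 0.001]
ft_force: [0.7, -0.5, -1.3]
width: 25.5
```

Request:
send_rows --pt "0 0 0 0 0 0 1" --pt "0 0 0 0 0 0 1" --pt "0 0 0 0 0 0 1" --pt "0 0 0 0 0 0 1" --pt "0 0 0 0 0 0 1"

```text
time: 14.4
ee_pos: [569.7, 1.1, 354.8]
tcp_rot: [0.999, -0.04, -0.0, -0.0]
ft_force: [0.2, -0.8, -0.4]
width: 26.0
```

Run:
```python
from h import *
s=telemetry.state();print(s['time'],s['ee_pos'],s['tcp_rot'],s['ft_force'],s['width'])
p=shot('wrist','wrist12')
c=p['color'][150:270,180:340,::-1];cv2.imwrite('pics/z12.png',cv2.resize(c,None,fx=5,fy=5,interpolation=cv2.INTER_CUBIC))
for n,c in [('scene',(570,0,130)),('side',(570,0,130))]:
    q=shot(n,n+'12');u,v=proj(q,[c])[0].astype(int)
    cv2.imwrite(f'pics/z12{n}.png',cv2.resize(q['color'][v-30:v+30,u-25:u+25,::-1],None,fx=8,fy=8,interpolation=cv2.INTER_CUBIC))
a=np.hstack([cv2.imread(f'pics/z12{n}.png') for n in ('scene','side')]);cv2.imwrite('pics/z12c.png',a)
```

```text
14.4 [569.74942562   1.09408124 354.79138207] [ 9.99183948e-01 -4.03906959e-02 -1.09456119e-05 -1.69451059e-04] [ 0.2363888  -0.79096773 -0.43250939] 26.00299866200693
```

View pics/z12.png

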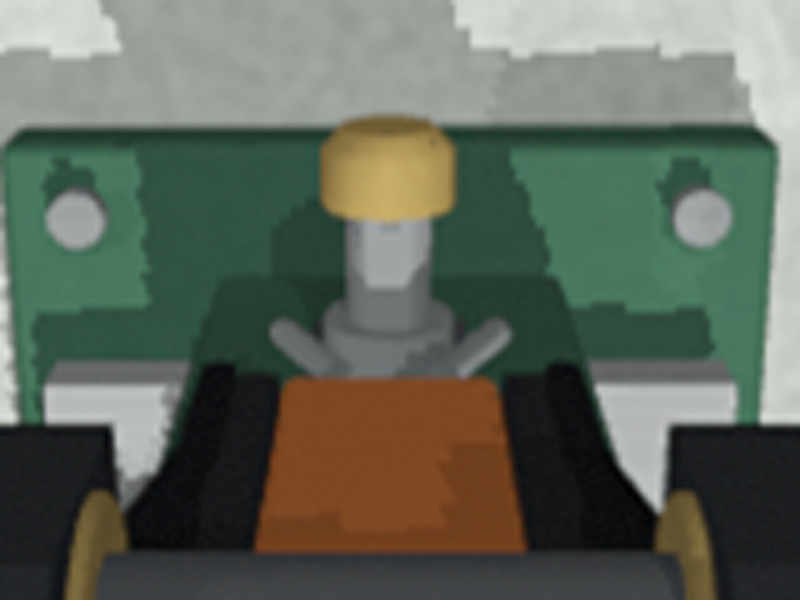

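View pics/z12c.png

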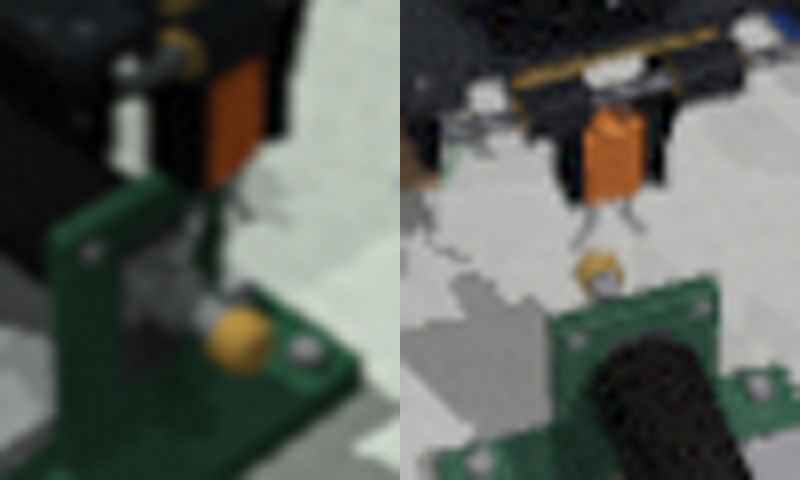

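Run:
```python
from h import *
p=optics.get_image('wrist');s=telemetry.state();print(s['ee_pos'])
def pl(X,Y,z):
    o,d=ray(p,X/5+180,Y/5+150);return o+d*(z-o[2])/d[2]
for z in (131,134): print('tips',pl(283,332,z),pl(500,332,z))
for h in (95,97,99,101): print(h,'brass inner edge',pl(388.5,221,h+11),'minus10->groove', pl(388.5,221,h+11)[1]-10*np.cos(.08), 'L-R',pl(456,190,h)-pl(321,190,h), 'grw',np.linalg.norm(pl(432,265,h)-pl(345,265,h)))
# underside near edge of grip
print('grip underside +y edge', pl(395,378,354.8-166.8-22))
```

```text
[5.69757369e+02 2.21765232e-01 3.54778052e+02]
tips [ 5.54404608e+02 -1.10286515e-01  1.31000000e+02] [585.50252604  -2.64956335 131.        ]
tips [554.72528      1.03639389 134.        ] [585.36281136  -1.46529044 134.        ]
95 brass inner edge [570.24704807   7.64005509 106.        ] minus10->groove -2.3279619754737393 L-R [22.15129028 -1.80973707  0.        ] grw 14.535900410257943
97 brass inner edge [570.29816432   8.25246303 108.        ] minus10->groove -1.7155540378862337 L-R [21.96564598 -1.79457013  0.        ] grw 14.414078743711542
99 brass inner edge [570.34928057   8.86487096 110.        ] minus10->groove -1.1031461002987282 L-R [21.78000167 -1.77940318  0.        ] grw 14.292257077165141
101 brass inner edge [570.40039682   9.4772789  112.        ] minus10->groove -0.4907381627112226 L-R [21.59435737 -1.76423624  0.        ] grw 14.170435410618852
grip underside +y edge [570.94994343   6.29626941 166.        ]
```

Request:
send_rows --pt "-0.4 -0.7 0 0 0 0 1" --pt "-0.4 -0.7 -10 0 0 0 1" --pt "-0.4 -0.7 -20 0 0 0 1" --pt "-0.4 -0.7 -27 0 0 0 1" --pt "-0.4 -0.7 -31 0 0 0 1" --pt "-0.4 -0.7 -33 0 0 0 1" --pt "-0.4 -0.7 -33 0 0 0 1" --pt "-0.4 -0.7 -33 0 0 0 1"

```text
time: 15.27
ee_pos: [569.4, -1.0, 321.9]
tcp_rot: [0.999, -0.041, 0.0, 0.0]
ft_force: [-0.2, 1.0, -1.5]
width: 25.5
```

Run:
```python
from h import *
s=telemetry.state();print(s['time'],s['ee_pos'],s['tcp_rot'],s['ft_force'],s['width'])
p=shot('wrist','wrist13')
c=p['color'][150:270,180:340,::-1];cv2.imwrite('pics/z13.png',cv2.resize(c,None,fx=5,fy=5,interpolation=cv2.INTER_CUBIC))
```

```text
15.2667 [569.43748968  -0.99562233 321.86028004] [ 9.99141430e-01 -4.14293878e-02  9.74108930e-05  1.28145611e-05] [-0.21764021  0.96380131 -1.48046688] 25.49721359132825
```

View pics/z13.png

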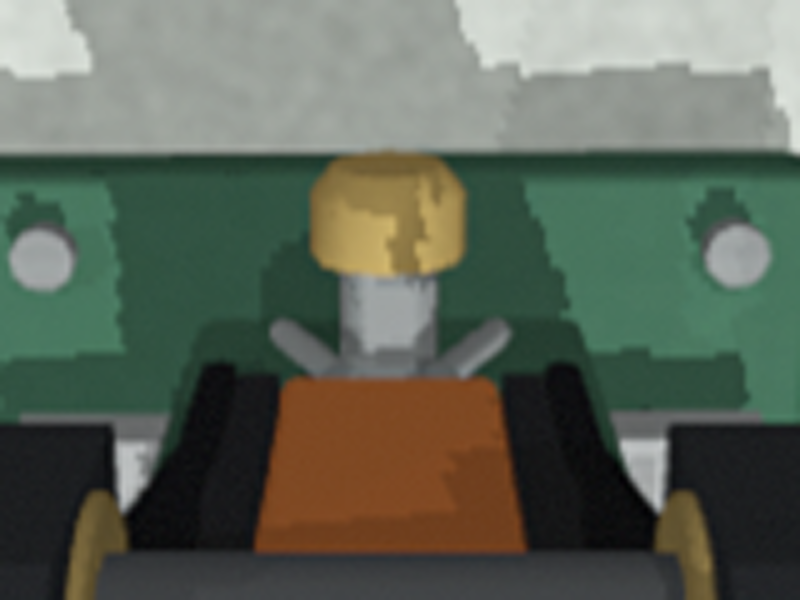

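Request:
send_rows --pt "0 0 -1.5 0 0 0 1" --pt "0 0 -3 0 0 0 1" --pt "0 0 -4.5 0 0 0 1" --pt "0 0 -6 0 0 0 1" --pt "0 0 -7.5 0 0 0 1" --pt "0 0 -9 0 0 0 1"

```text
time: 15.82
ee_pos: [569.3, -1.0, 312.6]
tcp_rot: [0.999, -0.041, -0.0, 0.0]
ft_force: [-0.0, 0.9, -0.8]
width: 26.0
```

Request:
send_rows --pt "0 0 -1 0 0 0 1" --pt "0 0 -2 0 0 0 1" --pt "0 0 -3 0 0 0 1"

```text
time: 16.07
ee_pos: [569.4, -1.0, 309.7]
tcp_rot: [0.999, -0.041, 0.0, 0.0]
ft_force: [0.6, -0.9, -0.2]
width: 25.6
```

Request:
send_rows --pt "0 0 -1 0 0 0 1" --pt "0 0 -2 0 0 0 1" --pt "0 0 -3 0 0 0 1"

```text
time: 16.32
ee_pos: [569.3, -1.0, 306.7]
tcp_rot: [0.999, -0.041, 0.0, -0.0]
ft_force: [-0.6, 0.3, 0.6]
width: 25.5
```

Request:
send_rows --pt "0 0 -1 0 0 0 1" --pt "0 0 -2 0 0 0 1"

```text
time: 16.48
ee_pos: [569.5, -1.0, 305.0]
tcp_rot: [0.999, -0.041, 0.0, -0.0]
ft_force: [-0.4, 0.6, 5.6]
width: 25.9
```

Request:
send_rows --pt "0 0 -1 0 0 0 1" --pt "0 0 -2 0 0 0 1"

```text
time: 16.65
ee_pos: [569.5, -1.0, 303.2]
tcp_rot: [0.999, -0.041, 0.0, -0.0]
ft_force: [-1.3, -0.7, 5.5]
width: 26.0
```

Request:
send_rows --pt "0 0 -1 0 0 0 1" --pt "0 0 -2 0 0 0 1"

```text
time: 16.82
ee_pos: [569.5, -1.0, 301.4]
tcp_rot: [0.999, -0.041, 0.0, -0.0]
ft_force: [-2.1, 1.2, 7.1]
width: 25.8
```

Request:
send_rows --pt "0 0 -1 0 0 0 1" --pt "0 0 -2 0 0 0 1"

```text
time: 16.98
ee_pos: [569.4, -1.0, 299.1]
tcp_rot: [0.999, -0.041, 0.0, -0.0]
ft_force: [-1.1, -0.1, 1.3]
width: 25.8
```

Request:
send_rows --pt "0 0 -1 0 0 0 1" --pt "0 0 -2 0 0 0 1"

```text
time: 17.15
ee_pos: [569.3, -0.9, 296.4]
tcp_rot: [0.999, -0.041, -0.0, 0.0]
ft_force: [-0.2, -0.2, -2.2]
width: 25.5
```

Request:
send_rows --pt "0 0 -1 0 0 0 1" --pt "0 0 -2 0 0 0 1"

```text
time: 17.32
ee_pos: [569.3, -1.0, 294.4]
tcp_rot: [0.999, -0.041, -0.0, 0.0]
ft_force: [-0.4, 0.4, -1.7]
width: 25.5
```

Past the bulges; now slow landing.

Request:
send_rows --pt "0 0 -0.7 0 0 0 1" --pt "0 0 -1.4 0 0 0 1"

```text
time: 17.48
ee_pos: [569.3, -1.0, 293.2]
tcp_rot: [0.999, -0.041, -0.0, 0.0]
ft_force: [-0.8, 0.1, -0.5]
width: 25.4
```

Request:
send_rows --pt "0 0 -0.7 0 0 0 1" --pt "0 0 -1.4 0 0 0 1"

```text
time: 17.65
ee_pos: [569.4, -1.0, 291.9]
tcp_rot: [0.999, -0.041, 0.0, -0.0]
ft_force: [-0.8, 0.6, 0.7]
width: 26.0
```

Request:
send_rows --pt "0 0 -0.7 0 0 0 1"

```text
time: 17.73
ee_pos: [569.4, -1.0, 291.4]
tcp_rot: [0.999, -0.041, 0.0, -0.0]
ft_force: [-2.8, 0.3, 5.1]
width: 25.7
```

Request:
send_rows --pt "0 0 -0.6 0 0 0 1"

```text
time: 17.82
ee_pos: [569.4, -1.0, 291.1]
tcp_rot: [0.999, -0.041, 0.0, -0.0]
ft_force: [-4.2, 0.1, 7.2]
width: 25.8
```

Request:
send_rows --pt "0 0 -0.4 0 0 0 1"

```text
time: 17.9
ee_pos: [569.5, -1.0, 290.9]
tcp_rot: [0.999, -0.041, 0.0, -0.0]
ft_force: [-4.3, 0.3, 9.3]
width: 25.9
```

Request:
send_rows --pt "0 0 -0.5 0 0 0 1" --pt "0 0 -0.5 0 0 0 1"

```text
time: 18.07
ee_pos: [569.5, -1.1, 290.7]
tcp_rot: [0.999, -0.041, 0.0, -0.0]
ft_force: [-5.0, 0.2, 9.9]
width: 25.3
```

Request:
send_rows --pt "-0.3 0 -0.2 0 0 0 1" --pt "-0.3 0 -0.2 0 0 0 1"

```text
time: 18.23
ee_pos: [569.3, -1.1, 290.7]
tcp_rot: [0.999, -0.041, 0.001, -0.0]
ft_force: [-3.9, -0.0, 9.9]
width: 26.2
```

Request:
send_rows --pt "-0.3 0 -0.5 0 0 0 1" --pt "-0.3 0 -0.5 0 0 0 1"

```text
time: 18.4
ee_pos: [569.2, -1.1, 290.5]
tcp_rot: [0.999, -0.041, 0.001, -0.0]
ft_force: [-4.6, -0.2, 12.1]
width: 25.7
```

Run:
```python
from h import *
s=telemetry.state();print(s['time'],s['ee_pos'],s['ft_force'],s['width'])
p=shot('wrist','wrist14')
c=p['color'][150:270,180:340,::-1];cv2.imwrite('pics/z14.png',cv2.resize(c,None,fx=5,fy=5,interpolation=cv2.INTER_CUBIC))
```

```text
18.4 [569.19906442  -1.07074003 290.50303649] [-4.64972861 -0.17369934 12.09108245] 25.684383704652266
```

View pics/z14.png

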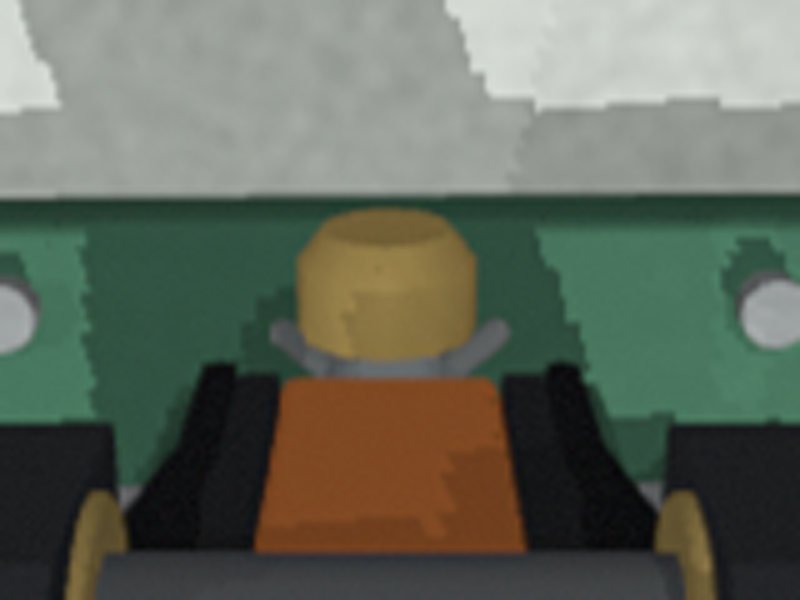

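Request:
send_rows --pt "-0.4 0 1 0 0 0 1" --pt "-0.6 0 1.8 0 0 0 1" --pt "-0.6 0 1.8 0 0 0 1"

```text
time: 18.7
ee_pos: [568.6, -1.0, 291.6]
tcp_rot: [0.999, -0.041, 0.001, -0.0]
ft_force: [1.2, -1.1, 3.1]
width: 25.6
```

Request:
send_rows --pt "0 0 0 0 0 0 0" --pt "0 0 0 0 0 0 0" --pt "0 0 0 0 0 0 0" --pt "0 0 0 0 0 0 0" --pt "0 0 0 0 0 0 0" --pt "0 0 0 0 0 0 0"

```text
time: 19.2
ee_pos: [568.1, -1.0, 290.7]
tcp_rot: [0.999, -0.041, -0.0, 0.0]
ft_force: [-0.3, 0.8, -0.9]
width: 43.3
```

Request:
send_rows --pt "0 0 5 0 0 0 0" --pt "0 0 15 0 0 0 0" --pt "0 0 35 0 0 0 0" --pt "0 0 65 0 0 0 0" --pt "0 0 100 0 0 0 0" --pt "0 -10 130 0 0 0 0" --pt "0 -30 130 0 0 0 0" --pt "0 -50 130 0 0 0 0"

```text
time: 19.87
ee_pos: [568.5, -51.2, 424.1]
tcp_rot: [0.999, -0.041, 0.002, -0.001]
ft_force: [0.8, 0.1, -0.5]
width: 43.3
```

Run:
```python
from h import *
s=telemetry.state();print(s['time'],s['ee_pos'],s['ft_force'],s['width'])
p=shot('wrist','wrist15')
c=p['color'][90:210,180:340,::-1];cv2.imwrite('pics/z15.png',cv2.resize(c,None,fx=5,fy=5,interpolation=cv2.INTER_CUBIC))
for k in ['clip_grip','clip_seat','groove']: print(k,[(np.round(r['centre'],1),round(r['confidence'],2)) for r in optics.spot_point(p,k)[:2]])
cs=[]
for n in ('scene','side'):
    q=shot(n,n+'15');u,v=proj(q,[(569,-1,110)])[0].astype(int)
    cs.append(cv2.resize(q['color'][v-30:v+30,u-25:u+25,::-1],None,fx=8,fy=8,interpolation=cv2.INTER_CUBIC))
    for k in ['clip_grip','clip_seat']: print(k,[(np.round(r['centre'],1),round(r['confidence'],2)) for r in optics.spot_point(q,k)[:2]])
cv2.imwrite('pics/z15c.png',np.hstack(cs))
```

```text
19.8667 [568.4734984  -51.19112729 424.14240278] [ 0.78478598  0.05593807 -0.46226086] 43.26887454391995
clip_grip [(array([568.4,   0.6, 124.3]), 0.97)]
clip_seat [(array([567.5,   2.7,  92.8]), 0.7)]
groove [(array([568.7,  -2.1,  82.8]), 0.7)]
clip_grip [(array([568.3,  -7.9, 125.2]), 0.61)]
clip_seat [(array([571.5,  -2.9,  97.1]), 0.43)]
clip_grip [(array([ 555.4, -198. ,   82.6]), 0.59), (array([565.4,  -1.9, 124.5]), 0.47)]
clip_seat [(array([570.2,   1.9,  94.9]), 0.48)]
```

View pics/z15.png

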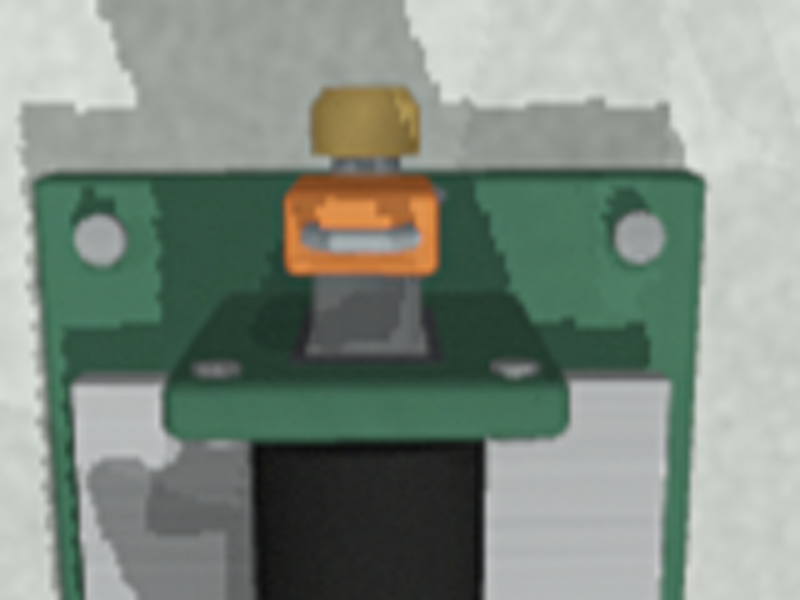

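View pics/z15c.png

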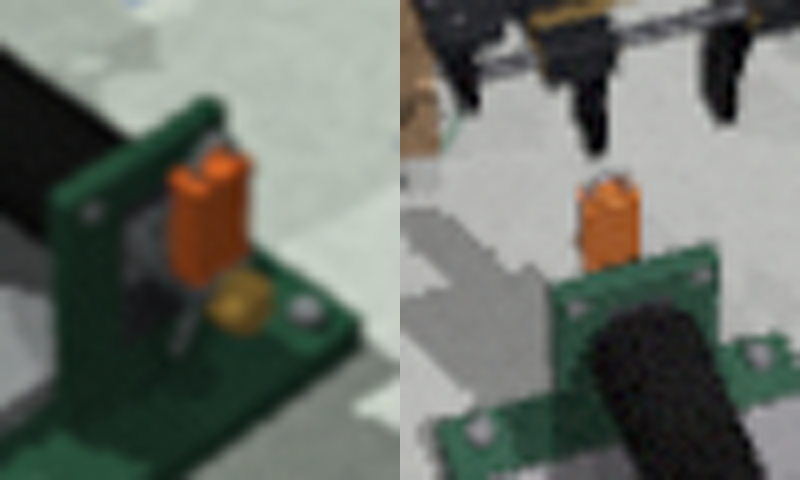

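View pics/scene15.png

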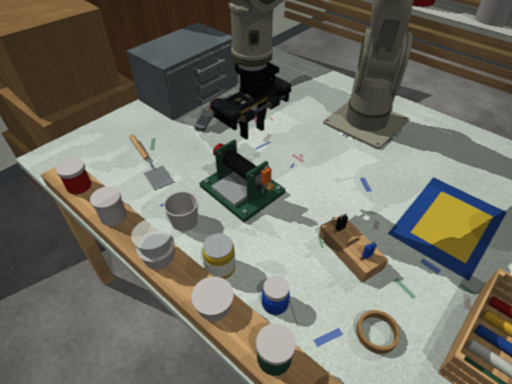

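Request:
send_rows --pt "0 0 0 0 0 0 0" --pt "0 0 0 0 0 0 0" --pt "0 0 0 0 0 0 0" --pt "0 0 0 0 0 0 0"

```text
time: 20.7
ee_pos: [568.2, -50.9, 420.8]
tcp_rot: [0.999, -0.041, -0.0, 0.0]
ft_force: [-0.5, -0.7, -0.1]
width: 43.6
```

Run:
```python
from h import *
s=telemetry.state();print(s['time'],s['ft_force'],s['dq'].round(3))
print(sign_off())
```

```text
20.7 [-0.45974487 -0.68575568 -0.09736832] [ 0.001 -0.002  0.001  0.002  0.    -0.001 -0.   ]
the job is handed in; nothing more can be done
None
```

The press is locked: the spindle is fully home and the orange-grip clip is seated upright on its groove. I handed the job in at about 20.7 s of the 59 s allowed; no verdict is reported.

- **Spindle:** I pushed the red knob until it stopped moving and the force rose to about 16 N. The pictures then showed the brass end and the groove clear of the far cheek.
- **Clip:** I took it from the middle slot of the rest and pushed it straight down. It first touched about 15 mm above its seat, resisted with up to 7 N, snapped past, then landed. I stopped at 12 N, eased off to about 3 N, let go and backed away upwards.
- **Last checks:** The pictures show the clip standing upright over the groove. The networks put its grip at about 125 mm high, which matches a spindle axis near 95 mm. In the overall view the blue and black clips are still in the rest and the bystanders look undisturbed. The arm was at rest with no contact force.
- **Small disagreements:** While landing there was a side force of about 5 N along x, which I relieved before letting go. The pictures had put the spindle axis about 2 mm higher than the push showed. The networks' y readings for the clip scattered by several millimetres, and one side-camera reading mistook the knob for the grip. The wrist picture settled the clip's position.

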